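# Meter wax pearls from the bench feeder into a mould

### The arm

A 7-joint arm with a two-finger parallel gripper is mounted at the origin on a cart in front of the work surface, level with it; the furniture and walls round the work are solid. World frame = base frame: x ahead of the robot, y to its left, z up, the work surface at z = 0. Lengths are in m, angles in degrees, forces in N, time in s.
With the tool pointing down it reaches from about 0.425 to 0.875 m from the base axis. Payload 4.7 kg.
Tool frame: the origin (TCP) lies midway between the tips of the shut fingers; the grasp point (between the pads) lies 19 mm behind it; z points along the fingers, y is the line along which they close (so a half turn about z gives the same grasp; the last joint's range is limited). The gripper opens to 87 mm and grips with 3 to 60 N. Pads are 19 mm wide; open, the fingers measure 117 mm over their backs; the gripper's body (75 mm by 190 mm) begins 51 mm behind the grasp point.
Start: joints at [-62.905, 18.392, -4.016, 83.108, 1.295, 78.541, -3.26], TCP at [0.288, 0.583, 0.223] pointing down, gripper open.
Joint ranges: [-163.93, 163.93], [-17.29, 119.83], [-79.2, 71.16], [3.27, 140.29], [-89.18, 269.18], [5.43, 117.66], [-154.24, 154.24]. Speed limits (degrees/s): [147.25, 147.25, 180, 180, 180, 180, 180].

### API

Orientations are given as [roll, pitch, yaw] about the fixed x, y, z axes, in that order (R = Rz(yaw) Ry(pitch) Rx(roll)).
In Python, from cell import env gives the robot as it stands. The module is installed in compiled form; this text tells all that it offers.
- The arm moves only by the tool step_arm, never from a script. Its argument "rows" is a list of rows, each an object with "angular": the turn, a rotation vector about the tool's x, y, z in units of pi rad (1.0 is pi rad), a list of three; "slide": the shift along the tool's x, y, z in units of 500 mm (1.0 is 500 mm), a list of three; "jaw": the opening, from 0 (shut) to 1 (fully open). A call has 1 to 10 rows; each row shifts and turns the commanded pose from where the row before left it, along the tool's axes as they then stand; what a row does not reach is not made up. A row lasts 1/8 s, in which the tool goes at most 62.5 mm and 10.7 degrees, less where a joint would pass 70% of its speed; a pose out of reach is approached as far as the arm can. A call with a number of a shift or a turn outside -1 to 1 is refused whole. A call with a gripper value outside its range is refused whole. The fingers move at their own pace and stop on an object; "newtons" is the grip in N (left out, the last holds). Time passes only in rows, so rows that do not move let the fingers close. It gives the time, the measured TCP pose, the force, the opening and the grip force at its end, in the units of the state.
- env.get_obs(): the state, without advancing time (a new reading comes with each control period).
- env.read_camera(name): name is "side" or "top"; returns the picture (480x640x3 uint8, red, green, blue); there is no depth.
- env.camera_info(name): a dict with "fx", "fy", "cx", "cy" (pixels), "R" (3x3) and "t" (3): a world point X has camera coordinates R X + t. Camera axes: x right, y down, z forward; pixel columns grow to the right and rows downward; lengths in m; the calibration is good to about 2 mm. A picture is of the moment at which its call begins. camera_info takes no time and is no camera call.
- env.sign_off(): hands the job in; it is judged then, once.
The state is a dict: "time_s": time; "qpos": joint angles; "joint_velocities": joint speeds; "effort": joint torques, N m; "tool_pos": TCP position; "tool_rot": TCP orientation; "force": force on the tool from outside, world axes, zero at the start; "wrist_torque": the same for the moment, N m; "grip_width": finger opening in m; "grasp_force": force on a finger pad.
Only numpy, scipy, OpenCV 4.12 (cv2) and the standard library are available. Lean on these libraries where they do the work, as an engineer would, in place of code of your own. Each camera call takes 0.05 s, during which the arm holds its last target. There are 200 camera calls.

### The job

Slide the aqua mould along the slideway under the spout of the feeder until it rests against the two rubber stops, then draw the feeder's gate partly open so that three to five of the seven coral pearls drop into the mould, and shut the gate fully home again without crushing a pearl that gets nipped in it. All other pearls stay in the hopper, none is spilt, and the mould stays at its stops; do not disturb the other things on the table.

Things in the scene. Friction and masses are not known exactly. Their poses are not given: they have to be found in the camera images.
- feeder: fixed bench gravity feeder with clear walls. Origin on the table, straight below its spout; x points away from the gate grip, towards the feeder's grey column (near world +x, yaw within 0.25 rad), y to its left along the slideway, z up. The hopper is open on top: x = -155 to +13 mm at its top edge (z = 197 mm), y = -25 to +25; foot and column behind it reach to x = 127 mm
- slide_mid (a point): middle of the white slideway board's top, 8 mm above the table, 55 mm to the feeder's left of the spout. The board is 112 mm (x) by 235 mm (y); guide lips 8 mm tall run along y, 96 mm apart, and keep the mould in line
- stops (a point): point midway between the two upright rubber stop pegs (12 mm thick, at x = +-28 mm, tops 34 mm above the table), 42.5 mm to the feeder's right of the spout. A mould that rests against both stands centred under the spout, its middle within some 5 mm of the spout's axis; its left side is then at y = +46 mm
- spout (a point): point on the axis of the spout at the height of its lower mouth, 60 mm above the table, 10 mm over the mould's rim; the spout is 41 x 40 mm outside. Above it gate channels (z = 79 to 92 mm) and hopper reach to y = +-25 mm: a vertical gripper that pushes the mould to the stops would hit them, so lean it out to the left by about 30 deg
- lip (a point): middle of the top edge of the hopper's front wall, 152 mm in front of the spout's axis, 197 mm high. From here the wall slopes down and back to 115 mm in front of the axis at z = 102 mm: it hangs over the gate grip, so grip that with the tool tilted about 40 deg, coming from the front
- gate (a joint): slide gate in m: 0 = shut, fully home; grows as drawn out to the front, 0.045 = fully open. Rubs with 2.5 N, stays where left. The first pearl falls at 0.021 to 0.026, by its size; the next roll after within 0.1 to 0.4 s, so shut at once (0.023 and straight back lets about 2 through); wide open all run out. Pushed hard on with a pearl nipped (see edge) it crushes the pearl
- edge (a point): middle of the gate's sprung rubber closing edge, 88 mm above the table, at the back plate of the hopper when shut. On closing it may nip a pearl against the back plate: it then gives up to 16 mm against a spring (4 to 12 N) while the gate moves on, and the gate will not go home. Draw the gate out again until the pearl drops, and close anew
- gate_grip (a point): centre of the gate's red grip block, 36 mm (x) x 14 mm (y, pinch across this) x 26 mm (z); 85 mm above the table, 156 mm in front of the spout's axis when the gate is shut; moves with the gate. Free on both sides, above and below
- outlet (a point): centre of the outlet, 88 mm above the table: 35 mm (x) by 34 mm (y), closed from below by the gate, which uncovers its back edge first. Before it the hopper floor rises at 6 deg to the front; the pearls lie on floor and gate in one layer, staggered from side to side
- mould: loose round aqua silicone mould with thick walls, 86 (x) x 93 (y) x 42 mm, 0.13 kg, origin at the centre of its underside; it stands on the slideway between the lips, 70 to 115 mm to the feeder's left (+y) of its seat
- mould_in (a point): point on the mould's axis inside its round cavity, 30 mm above the underside (cavity about 58 mm wide, floor at 17 mm, rim at 42 mm)
- pearl_1: coral wax pearl, a hand-cast loose ball 19 to 21 mm in diameter (they differ), smooth, 10 g, origin at its centre; starts in the hopper
- pearl_2: coral wax pearl, as pearl_1
- pearl_3: coral wax pearl, as pearl_1
- pearl_4: coral wax pearl, as pearl_1
- pearl_5: coral wax pearl, as pearl_1
- pearl_6: coral wax pearl, as pearl_1
- pearl_7: coral wax pearl, as pearl_1
- tin: loose bystander: grey round tin 62 mm wide, 42 mm tall, origin at the centre of its underside
- bottle: loose bystander: brown dropper bottle 29 mm wide, 72 mm tall, origin at the centre of its underside
- thermometer: loose bystander: probe thermometer lying on the table, 205 mm long, 17 mm thick
- heart: loose bystander: ivory heart-shaped mould 54 x 60 x 47 mm, origin at the centre of its underside
Things that resemble listed ones, but are neither listed nor needed, are in the scene too. What is meant by the mould is not yellow, and is the smaller of those in its own colour.

How it is judged (in metres and radians):
On the way, in this order (a step that is already met when the one before it is completed fails the run):
1. the mould rests against both stops under the spout, gate still shut, all pearls in the hopper (horizontal distance between mould and spout below 0.009 m and z of mould in the frame of feeder below 0.011 m and value of joint gate below 0.015 m and z of each of pearl_1, pearl_2, pearl_3, pearl_4, pearl_5, pearl_6, pearl_7 in the frame of feeder above 0.09 m and horizontal distance between each of pearl_1, pearl_2, pearl_3, pearl_4, pearl_5, pearl_6, pearl_7 and feeder below 0.15 m), for 0.2 s.
2. the gate is drawn and a first pearl lies in the mould (distance between any of pearl_1, pearl_2, pearl_3, pearl_4, pearl_5, pearl_6, pearl_7 and mould_in below 0.034 m), for 0.05 s.
At the end, for the whole second after the job is handed in: mould on the slideway within 9 mm of the spout's axis; 3 to 5 pearls in its cavity (within 34 mm of mould_in); each other pearl in the hopper (over 90 mm high, within 150 mm of the spout's axis); gate shut to within 3 mm; pearls and mould at rest (horizontal distance between mould and spout below 0.009 m and z of mould in the frame of feeder below 0.011 m and value of joint gate below 0.003 m and linear speed of mould below 0.02 m/s and ((distance between each of pearl_1, pearl_2, pearl_3 and mould_in below 0.034 m or distance between each of pearl_1, pearl_2, pearl_4 and mould_in below 0.034 m or distance between each of pearl_1, pearl_2, pearl_5 and mould_in below 0.034 m or distance between each of pearl_1, pearl_2, pearl_6 and mould_in below 0.034 m or distance between each of pearl_1, pearl_2, pearl_7 and mould_in below 0.034 m or distance between each of pearl_1, pearl_3, pearl_4 and mould_in below 0.034 m or distance between each of pearl_1, pearl_3, pearl_5 and mould_in below 0.034 m or distance between each of pearl_1, pearl_3, pearl_6 and mould_in below 0.034 m or distance between each of pearl_1, pearl_3, pearl_7 and mould_in below 0.034 m or distance between each of pearl_1, pearl_4, pearl_5 and mould_in below 0.034 m or distance between each of pearl_1, pearl_4, pearl_6 and mould_in below 0.034 m or distance between each of pearl_1, pearl_4, pearl_7 and mould_in below 0.034 m or distance between each of pearl_1, pearl_5, pearl_6 and mould_in below 0.034 m or distance between each of pearl_1, pearl_5, pearl_7 and mould_in below 0.034 m or distance between each of pearl_1, pearl_6, pearl_7 and mould_in below 0.034 m or distance between each of pearl_2, pearl_3, pearl_4 and mould_in below 0.034 m or distance between each of pearl_2, pearl_3, pearl_5 and mould_in below 0.034 m or distance between each of pearl_2, pearl_3, pearl_6 and mould_in below 0.034 m or distance between each of pearl_2, pearl_3, pearl_7 and mould_in below 0.034 m or distance between each of pearl_2, pearl_4, pearl_5 and mould_in below 0.034 m or distance between each of pearl_2, pearl_4, pearl_6 and mould_in below 0.034 m or distance between each of pearl_2, pearl_4, pearl_7 and mould_in below 0.034 m or distance between each of pearl_2, pearl_5, pearl_6 and mould_in below 0.034 m or distance between each of pearl_2, pearl_5, pearl_7 and mould_in below 0.034 m) or (distance between each of pearl_2, pearl_6, pearl_7 and mould_in below 0.034 m or distance between each of pearl_3, pearl_4, pearl_5 and mould_in below 0.034 m or distance between each of pearl_3, pearl_4, pearl_6 and mould_in below 0.034 m or distance between each of pearl_3, pearl_4, pearl_7 and mould_in below 0.034 m or distance between each of pearl_3, pearl_5, pearl_6 and mould_in below 0.034 m or distance between each of pearl_3, pearl_5, pearl_7 and mould_in below 0.034 m or distance between each of pearl_3, pearl_6, pearl_7 and mould_in below 0.034 m or distance between each of pearl_4, pearl_5, pearl_6 and mould_in below 0.034 m or distance between each of pearl_4, pearl_5, pearl_7 and mould_in below 0.034 m or distance between each of pearl_4, pearl_6, pearl_7 and mould_in below 0.034 m or distance between each of pearl_5, pearl_6, pearl_7 and mould_in below 0.034 m)) and not ((distance between each of pearl_1, pearl_2, pearl_3, pearl_4, pearl_5, pearl_6 and mould_in below 0.034 m or distance between each of pearl_1, pearl_2, pearl_3, pearl_4, pearl_5, pearl_7 and mould_in below 0.034 m or distance between each of pearl_1, pearl_2, pearl_3, pearl_4, pearl_6, pearl_7 and mould_in below 0.034 m or distance between each of pearl_1, pearl_2, pearl_3, pearl_5, pearl_6, pearl_7 and mould_in below 0.034 m or distance between each of pearl_1, pearl_2, pearl_4, pearl_5, pearl_6, pearl_7 and mould_in below 0.034 m or distance between each of pearl_1, pearl_3, pearl_4, pearl_5, pearl_6, pearl_7 and mould_in below 0.034 m or distance between each of pearl_2, pearl_3, pearl_4, pearl_5, pearl_6, pearl_7 and mould_in below 0.034 m)) and (distance between pearl_1 and mould_in below 0.034 m or (z of pearl_1 in the frame of feeder above 0.09 m and horizontal distance between pearl_1 and feeder below 0.15 m)) and (distance between pearl_2 and mould_in below 0.034 m or (z of pearl_2 in the frame of feeder above 0.09 m and horizontal distance between pearl_2 and feeder below 0.15 m)) and (distance between pearl_3 and mould_in below 0.034 m or (z of pearl_3 in the frame of feeder above 0.09 m and horizontal distance between pearl_3 and feeder below 0.15 m)) and (distance between pearl_4 and mould_in below 0.034 m or (z of pearl_4 in the frame of feeder above 0.09 m and horizontal distance between pearl_4 and feeder below 0.15 m)) and (distance between pearl_5 and mould_in below 0.034 m or (z of pearl_5 in the frame of feeder above 0.09 m and horizontal distance between pearl_5 and feeder below 0.15 m)) and (distance between pearl_6 and mould_in below 0.034 m or (z of pearl_6 in the frame of feeder above 0.09 m and horizontal distance between pearl_6 and feeder below 0.15 m)) and (distance between pearl_7 and mould_in below 0.034 m or (z of pearl_7 in the frame of feeder above 0.09 m and horizontal distance between pearl_7 and feeder below 0.15 m)) and linear speed of each of pearl_1, pearl_2, pearl_3, pearl_4, pearl_5, pearl_6, pearl_7 below 0.03 m/s); the robot touches nothing.
It fails at once if a pearl is crushed: squeezed with over 50 N in all (25 N a side) in the feeder or its gate (contact force between feeder and pearl_1 above 50 N or contact force between feeder and pearl_2 above 50 N or contact force between feeder and pearl_3 above 50 N or contact force between feeder and pearl_4 above 50 N or contact force between feeder and pearl_5 above 50 N or contact force between feeder and pearl_6 above 50 N or contact force between feeder and pearl_7 above 50 N).
It fails at once if a bystander (tin, bottle, thermometer, heart-shaped mould) is moved more than 30 mm (distance of any of tin, bottle, thermometer, heart from where it was at the start of the episode above 0.03 m).
It also fails if it takes over 43 s, if anything falls off the work surface, if the arm or the gripper's body presses on something with over 40 N, if the wrist force passes 120 N, or if a joint passes its speed limit or range.

## Working session

There is one attempt and no reset: what is moved stays moved. The work goes in short steps, Python scripts to look and compute and a tool call to move; the robot and the scene stay as the last step left them, time stands still between calls to the robot, and variables do not carry over. Pictures are saved under pics/ and viewed, at most 10 in all, crops included, and the job is handed in when it is done.

Besides the shell and the picture viewer there is one more tool, called after "Request:" by a JSON object that holds its "method" and its "body". step_arm: Moves the arm, as the interface text tells. Shifts and turns lie within -1 to 1; 1 stands for 500 mm of shift or pi rad of turn. Its arguments: {"type":"object","properties":{"rows":{"type":"array"},"newtons":{"type":"number"}},"required":["rows"]}

```bash
mkdir -p pics
python3 - <<'E'
from cell import env
import cv2
for n in("top","side"):
    cv2.imwrite(f"pics/{n}0.png",env.read_camera(n)[:,:,::-1]); i=env.camera_info(n); print(n,i)
o=env.get_obs(); print(o)
E
```

```text
top {'fx': 592.3367432200419, 'fy': 592.3367432200419, 'cx': 318.8743699172487, 'cy': 245.87775968211432, 'R': array([[ 9.43269705e-03, -9.99953713e-01,  1.89638373e-03],
       [-9.87803761e-01, -9.61280980e-03, -1.55406959e-01],
       [ 1.55417995e-01, -4.07348221e-04, -9.87848714e-01]]), 't': array([-0.09293466,  0.56651037,  1.30478425])}
side {'fx': 617.8402786748198, 'fy': 617.8402786748198, 'cx': 315.4393644282913, 'cy': 241.6096945224593, 'R': array([[-0.94732666, -0.32003189,  0.01232005],
       [-0.21112671,  0.59510558, -0.77541915],
       [ 0.24082713, -0.73717633, -0.63132666]]), 't': array([0.49137212, 0.24786359, 1.54638949])}
{'time_s': 0.1, 'qpos': array([-62.90558711,  18.43475742,  -4.01504004,  83.16890054,
         1.29572488,  78.54047033,  -3.25733837]), 'joint_velocities': array([-0.02278943, -0.02658767, -0.06469529, -0.18003216, -0.01280978,
       -0.02194716,  0.13340363]), 'effort': array([-2.68179538e-04, -4.92566693e+01, -4.05753488e-01, -3.13397777e+01,
       -6.40725810e-02,  3.95909068e-02,  6.46111243e-05]), 'tool_pos': array([0.28769107, 0.5823085 , 0.22156278]), 'tool_rot': array([-1.79901143e+02,  6.35184350e-03,  1.53717549e+02]), 'force': array([-0.29156942,  1.07639607,  0.91868967]), 'wrist_torque': array([0.01743836, 0.03084002, 0.0066348 ]), 'grasp_force': 0.0, 'grip_width': 0.08688071929411124}
```

View pics/top0.png

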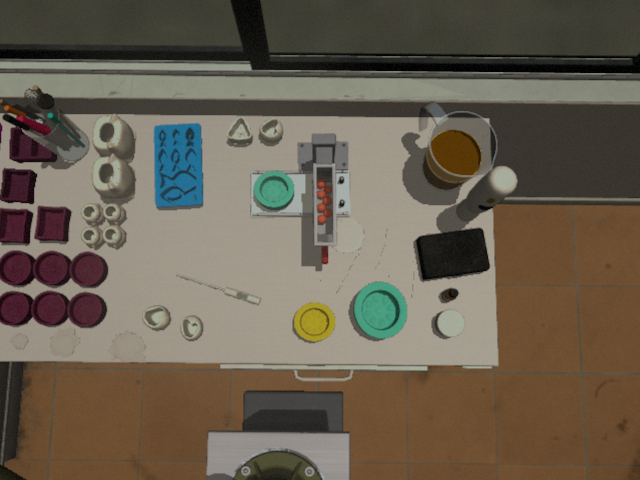

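View pics/side0.png

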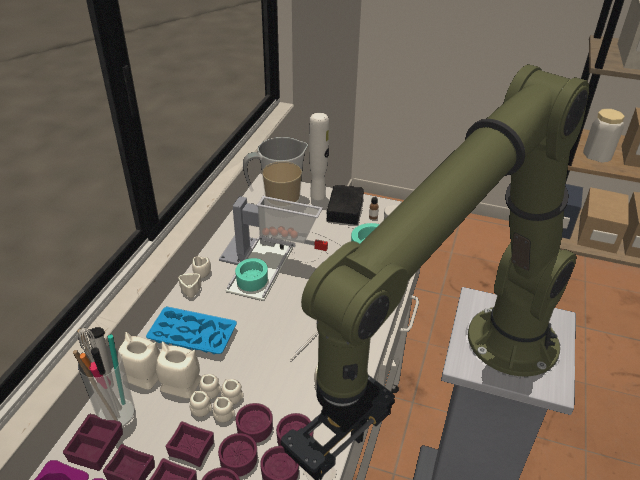

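Aqua candidates: (273,190), on the slideway, and (380,310), larger and on the open table. A yellow mould is at (314,322). By the description I choose (273,190). Next I take measurements and a close crop.

```bash
cat > h.py <<'E'
import numpy as np, cv2
from cell import env
from scipy.spatial.transform import Rotation as Rn
def ray(n,u,v):
    i=env.camera_info(n); R=np.array(i["R"]); t=np.array(i["t"])
    d=R.T@np.array([(u-i["cx"])/i["fx"],(v-i["cy"])/i["fy"],1.]); return -R.T@t,d
def onz(n,u,v,z):
    c,d=ray(n,u,v); return c+d*(z-c[2])/d[2]
def proj(n,X):
    i=env.camera_info(n); p=np.array(i["R"])@X+i["t"]; return i["fx"]*p[0]/p[2]+i["cx"],i["fy"]*p[1]/p[2]+i["cy"]
def tri(u1,u2):
    (a,d),(b,e)=ray("top",*u1),ray("side",*u2)
    s=np.linalg.lstsq(np.c_[d,-e],b-a,rcond=None)[0]; p,q=a+s[0]*d,b+s[1]*e
    return (p+q)/2,np.linalg.norm(p-q)
def blobs(im,f,box,amin=6):
    x0,y0,x1,y1=box; m=np.zeros(im.shape[:2],np.uint8)
    h=cv2.cvtColor(im,cv2.COLOR_RGB2HSV).astype(int)
    m[y0:y1,x0:x1]=f(h[...,0],h[...,1],h[...,2])[y0:y1,x0:x1]
    k,_,st,c=cv2.connectedComponentsWithStats(m)
    return [(tuple(c[j].round(2)),st[j].tolist()) for j in range(1,k) if st[j,4]>=amin]
E
python3 - <<'E'
from h import *
t=cv2.imread("pics/top0.png")[:,:,::-1]; s=cv2.imread("pics/side0.png")[:,:,::-1]
red=lambda h,S,V:((h<8)|(h>172))&(S>150)&(V>60)
aq=lambda h,S,V:(h>70)&(h<95)&(S>70)
bk=lambda h,S,V:(V<60)
print("red t",blobs(t,red,(300,150,350,280)));print("red s",blobs(s,red,(240,190,340,260)))
print("aq t",blobs(t,aq,(240,150,310,220),50));print("aq s",blobs(s,aq,(220,240,280,300),50))
print("blk t",blobs(t,bk,(325,160,355,225),3))
a=cv2.resize(t[130:275,235:365],None,fx=4,fy=4,interpolation=2)
b=cv2.resize(s[190:300,210:340],None,fx=4,fy=4,interpolation=2)
o=np.zeros((580,520+280,3),np.uint8);o[:580,:520]=a; 
b=cv2.resize(b,(280,237));o[:237,520:]=b
cv2.imwrite("pics/crop.png",o[:,:,::-1])
E
```

```text
red t [((np.float64(320.89), np.float64(183.11)), [318, 179, 7, 9, 44]), ((np.float64(323.78), np.float64(204.26)), [318, 187, 13, 36, 268]), ((np.float64(324.7), np.float64(255.89)), [322, 247, 6, 16, 64])]
red s [((np.float64(320.47), np.float64(245.08)), [315, 241, 12, 10, 98])]
aq t [((np.float64(273.83), np.float64(189.61)), [254, 171, 40, 39, 1210])]
aq s [((np.float64(251.24), np.float64(274.02)), [235, 258, 33, 33, 878])]
blk t [((np.float64(333.0), np.float64(161.0)), [333, 160, 1, 3, 3]), ((np.float64(327.94), np.float64(174.23)), [325, 168, 7, 14, 93]), ((np.float64(340.92), np.float64(180.92)), [339, 179, 5, 5, 13]), ((np.float64(341.18), np.float64(204.09)), [340, 202, 4, 5, 11])]
```

View pics/crop.png

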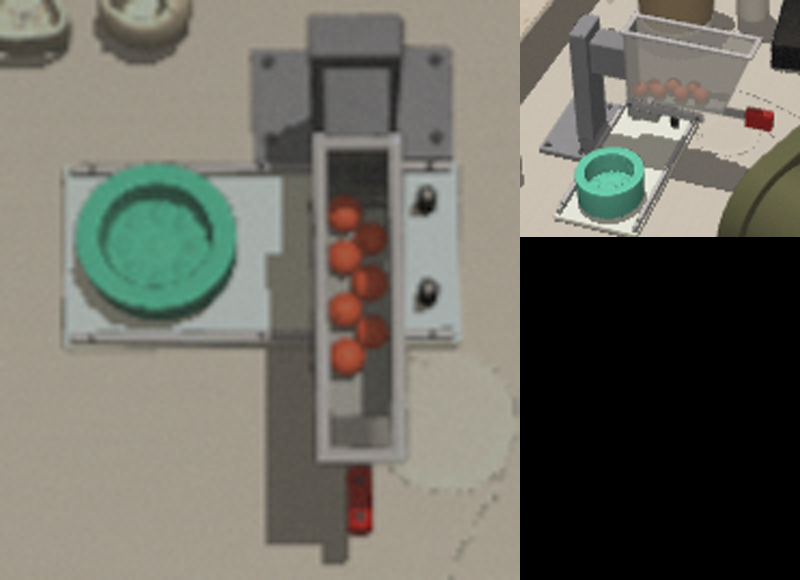

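The crop shows the right mould at crop (157,240), i.e. top (274,190), with the pegs at top (342,180) and (342,204). I also read the rim and board corners, and fit the feeder pose from these known points.

```bash
cat > fit.py <<'E'
from h import *
c=lambda u,v:(235+u/4-.375,130+v/4-.375)
P=[(c(314,134),.013,.025,.197),(c(403,134),.013,-.025,.197),(c(407,462),-.155,-.025,.197),(c(318,462),-.155,.025,.197),
(c(64,165),.056,.1725,.008),(c(65,347),-.056,.1725,.008),(c(460,345),-.056,-.0625,.008),(c(457,165),.056,-.0625,.008),
(c(429,192),.028,-.0425,.034),(c(429,287),-.028,-.0425,.034)]
W=np.array([onz("top",*p[0],p[3])[:2] for p in P]);F=np.array([p[1:3] for p in P])
wm,fm=W.mean(0),F.mean(0);A=(F-fm).T@(W-wm);yaw=np.arctan2(A[0,1]-A[1,0],A[0,0]+A[1,1])
R=np.array([[np.cos(yaw),-np.sin(yaw)],[np.sin(yaw),np.cos(yaw)]]);o=wm-R@fm
if __name__=="__main__":
    print("yaw",np.degrees(yaw),"o",o);print(((W-o)@R-F).round(4).tolist())
    m=tri((273.83,189.61),(251.24,274.02));print("mould tri",m,(m[0][:2]-o)@R)
    q=onz("top",*c(156,239),.05)[:2];print("mould rim",q,(q-o)@R)
    g,e=tri((324.7,255.89),(320.47,245.08));print("grip",g,e,(g[:2]-o)@R)
    for n in("top","side"):print(n,proj(n,np.r_[o+R@[-.156,0],.085]), "cam",ray(n,0,0)[0])
E
python3 fit.py
```

```text
yaw 1.127089222306307 o [ 0.7009517  -0.09697142]
[[0.0025, -0.0023], [0.002, 0.0018], [-0.0012, 0.0023], [-0.0007, -0.0028], [-0.0008, 0.0005], [0.0004, -0.0009], [-0.0007, 0.0012], [-0.0031, 0.001], [0.0013, -0.0009], [0.0004, 0.0001]]
mould tri (array([0.69948834, 0.01850371, 0.03035334]), np.float64(0.004224644193857563)) [0.00080834 0.11548158]
mould rim [0.69715665 0.01791455] [-0.0015345   0.11493839]
grip [ 0.53907784 -0.10053044  0.08340616] 0.00013652716682838027 [-0.16191256 -0.00037425]
top (np.float64(324.5014393731943), np.float64(253.1040341815371)) cam [ 0.35769075 -0.0869531   1.37714534]
side (np.float64(318.4087740692933), np.float64(244.28758638037516)) cam [0.145408   1.14971147 1.16242136]
```

```bash
cat > plan.py <<'E'
# plan.py xf yf z lean tilt turn : target TCP in feeder frame; orientation preset
import sys
from h import *
from fit import o,R,yaw
def Rt(kind,ang):
    a=np.radians(ang);s,c=np.sin(a),np.cos(a)
    if kind=="push": z=[0,-s,-c];y=[1,0,0]
    elif kind=="gateA": z=[s,0,-c];y=[0,1,0]
    else: z=[s,0,-c];y=[0,-1,0]
    z=np.array(z);y=np.array(y,float);x=np.cross(y,z)
    return Rn.from_euler("z",yaw)*Rn.from_matrix(np.c_[x,y,z])
def state():
    b=env.get_obs();p=b["tool_pos"];r=Rn.from_euler("xyz",b["tool_rot"],degrees=True)
    return b,p,r
if __name__=="__main__":
    b,p,r=state()
    f=(p[:2]-o)@R
    print("t",round(b["time_s"],2),"tcp feeder mm",(np.r_[f,p[2]]*1e3).round(1),"grip",b["grip_width"],b["grasp_force"],"F",b["force"].round(1))
    print("q",b["qpos"].round(0))
    if len(sys.argv)>4:
        T=np.r_[o+R@[float(sys.argv[1])/1e3,float(sys.argv[2])/1e3],float(sys.argv[3])/1e3]
        d=T-p; rt=Rt(sys.argv[4],float(sys.argv[5]))
        w=(r.inv()*rt).as_rotvec()
        print("dist mm",np.linalg.norm(d)*1e3,"slide now-axes",(r.inv().apply(d)/.5).round(4),"slide target-axes",(rt.inv().apply(d)/.5).round(4))
        print("turn deg",np.degrees(np.linalg.norm(w)).round(2),"angular",(w/np.pi).round(4))
E
python3 plan.py 0 215 200 push 30
```

```text
t 0.1 tcp feeder mm [-399.8  687.3  221.6] grip 0.08688071929411124 0.0 F [-0.3  1.1  0.9]
q [-63.  18.  -4.  83.   1.  79.  -3.]
dist mm 619.1657561300119 slide now-axes [-1.1447 -0.4703  0.0441] slide target-axes [-0.7964  0.7996  0.5096]
turn deg 68.72 angular [ 0.0905 -0.1493  0.3395]
```

Request:
{"method": "step_arm", "body": {"rows": [{"angular": [0,0,0],"slide": [-0.06,-0.025,0.002],"jaw": 0},{"angular": [0,0,0],"slide": [-0.113,-0.046,0.004],"jaw": 0},{"angular": [0,0,0],"slide": [-0.113,-0.046,0.004],"jaw": 0},{"angular": [0,0,0],"slide": [-0.113,-0.046,0.004],"jaw": 0},{"angular": [0,0,0],"slide": [-0.113,-0.046,0.004],"jaw": 0},{"angular": [0,0,0],"slide": [-0.113,-0.046,0.004],"jaw": 0},{"angular": [0,0,0],"slide": [-0.113,-0.046,0.004],"jaw": 0},{"angular": [0,0,0],"slide": [-0.113,-0.046,0.004],"jaw": 0},{"angular": [0,0,0],"slide": [-0.113,-0.046,0.004],"jaw": 0},{"angular": [0,0,0],"slide": [-0.113,-0.046,0.004],"jaw": 0}], "newtons": 20}}

```text
time_s: 1.35
tool_pos: [0.6743, 0.1461, 0.2031]
tool_rot: [-180.0, -0.0, 153.7]
force: [0.5, 1.0, -1.2]
grip_width: 0.0018
grasp_force: 0.0
```

Request:
{"method": "step_arm", "body": {"rows": [{"angular": [0.013,-0.0213,0.0485],"slide": [0,0,0],"jaw": 0},{"angular": [0.013,-0.0213,0.0485],"slide": [0,0,0],"jaw": 0},{"angular": [0.013,-0.0213,0.0485],"slide": [0,0,0],"jaw": 0},{"angular": [0.013,-0.0213,0.0485],"slide": [0,0,0],"jaw": 0},{"angular": [0.013,-0.0213,0.0485],"slide": [0,0,0],"jaw": 0},{"angular": [0.013,-0.0213,0.0485],"slide": [0,0,0],"jaw": 0},{"angular": [0.013,-0.0213,0.0485],"slide": [0,0,0],"jaw": 0},{"angular": [0,0,0],"slide": [0,0,0],"jaw": 0}]}}

```text
time_s: 2.35
tool_pos: [0.6729, 0.1497, 0.2011]
tool_rot: [-179.7, 30.0, 91.5]
force: [-0.5, 0.8, -0.7]
grip_width: 0.0007
grasp_force: 0.0
```

```bash
python3 plan.py 0 200 27 push 30
```

```text
t 2.35 tcp feeder mm [-23.2 247.2 201.1] grip 0.000657002986002341 0.0 F [-0.5  0.8 -0.7]
q [-46.  34.  28.  73.  13.  87. -22.]
dist mm 181.8294617286762 slide now-axes [0.0919 0.0475 0.3486] slide target-axes [0.0923 0.0463 0.3487]
turn deg 0.35 angular [-0.0006 -0.0001  0.0018]
```

Request:
{"method": "step_arm", "body": {"rows": [{"angular": [0,0,0.0],"slide": [0.0184,0.0095,0.0697],"jaw": 0},{"angular": [0,0,0.0018],"slide": [0.0184,0.0095,0.0697],"jaw": 0},{"angular": [0,0,0],"slide": [0.0184,0.0095,0.0697],"jaw": 0},{"angular": [0,0,0],"slide": [0.0184,0.0095,0.0697],"jaw": 0},{"angular": [0,0,0],"slide": [0.0184,0.0095,0.0697],"jaw": 0},{"angular": [0,0,0],"slide": [0,0,0],"jaw": 0}]}}

```text
time_s: 3.1
tool_pos: [0.6959, 0.098, 0.0272]
tool_rot: [-179.7, 30.0, 90.9]
force: [-0.7, 1.1, -0.6]
grip_width: 0.0007
grasp_force: 0.0
```

```bash
python3 plan.py 0 80 27 push 30
```

```text
t 3.1 tcp feeder mm [ -1.2 195.   27.2] grip 0.0006834813852619774 0.0 F [-0.7  1.1 -0.6]
q [-42.  43.  27.  80.  11.  71. -24.]
dist mm 115.05538520312062 slide now-axes [-0.199   0.0038  0.1155] slide target-axes [-0.1991  0.0023  0.1154]
turn deg 0.44 angular [-0.0021  0.0002 -0.0011]
```

Request:
{"method": "step_arm", "body": {"rows": [{"angular": [0,0,0],"slide": [-0.033,0.0004,0.0192],"jaw": 0},{"angular": [0,0,0],"slide": [-0.033,0.0004,0.0192],"jaw": 0},{"angular": [0,0,0],"slide": [-0.033,0.0004,0.0192],"jaw": 0},{"angular": [0,0,0],"slide": [-0.033,0.0004,0.0192],"jaw": 0},{"angular": [0,0,0],"slide": [-0.033,0.0004,0.0192],"jaw": 0},{"angular": [0,0,0],"slide": [-0.033,0.0004,0.0192],"jaw": 0},{"angular": [0,0,0],"slide": [-0.0104,0,0.006],"jaw": 0},{"angular": [0,0,0],"slide": [-0.0104,0,0.006],"jaw": 0},{"angular": [0,0,0],"slide": [-0.007,0,0.004],"jaw": 0}]}}

```text
time_s: 4.22
tool_pos: [0.7014, -0.0291, 0.0289]
tool_rot: [179.9, 29.9, 90.8]
force: [-0.2, 0.6, 0.5]
grip_width: 0.0005
grasp_force: 0.4
```

```bash
python3 plan.py 0 54 27 push 30
```

```text
t 4.22 tcp feeder mm [ 1.8 67.8 28.9] grip 0.0005058177579970413 0.4261840442632092 F [-0.2  0.6  0.5]
q [-35.  40.  29.  86.  13.  63. -17.]
dist mm 14.09564603157062 slide now-axes [-0.0221 -0.0034  0.0172] slide target-axes [-0.0221 -0.0036  0.0172]
turn deg 0.29 angular [-0.0001 -0.0006 -0.0015]
```

Request:
{"method": "step_arm", "body": {"rows": [{"angular": [0,0,0],"slide": [-0.0052,0,0.003],"jaw": 0},{"angular": [0,0,0],"slide": [-0.0052,0,0.003],"jaw": 0},{"angular": [0,0,0],"slide": [-0.0035,0,0.002],"jaw": 0},{"angular": [0,0,0],"slide": [-0.0035,0,0.002],"jaw": 0}]}}

```text
time_s: 4.72
tool_pos: [0.7014, -0.0398, 0.029]
tool_rot: [179.9, 29.9, 90.8]
force: [0.6, 0.6, 0.1]
grip_width: 0.0006
grasp_force: 0.3
```

```bash
python3 - <<'E'
from h import *; from fit import o,R
s=env.read_camera("side"); t=env.read_camera("top")
cv2.imwrite("pics/p1.png",np.hstack([cv2.resize(s[180:310,190:350],None,fx=2.5,fy=2.5,interpolation=2),cv2.resize(t[130:260,230:390],None,fx=2.5,fy=2.5,interpolation=2)])[:,:,::-1])
E
python3 plan.py 0 54 27 push 30
```

```text
t 4.83 tcp feeder mm [ 1.5 56.7 29.1] grip 0.0002640125448512483 0.12657638695600326 F [-0.1  0.2  0.1]
q [-34.  40.  29.  87.  13.  63. -16.]
dist mm 3.760356879218063 slide now-axes [-0.0027 -0.0029  0.0064] slide target-axes [-0.0026 -0.0029  0.0064]
turn deg 0.35 angular [-0.0004 -0.0003 -0.0019]
```

View pics/p1.png

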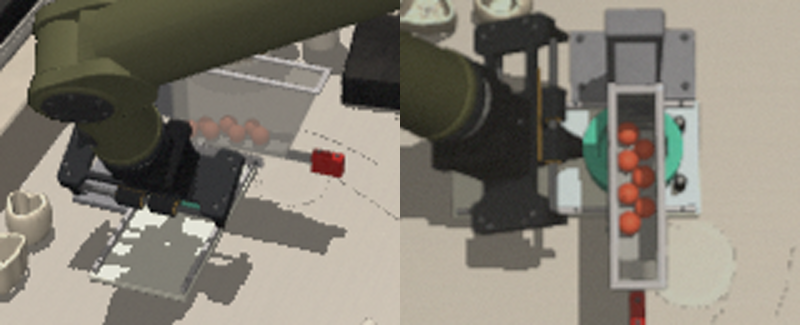

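The picture shows the mould under the spout, its right edge at top u≈343 close to the pegs. No force has built up yet, so I inch on until it does.

Request:
{"method": "step_arm", "body": {"rows": [{"angular": [0,0,0],"slide": [-0.0035,0,0.002],"jaw": 0},{"angular": [0,0,0],"slide": [0,0,0],"jaw": 0}]}}

```text
time_s: 5.08
tool_pos: [0.7014, -0.0417, 0.0291]
tool_rot: [179.9, 29.9, 90.8]
force: [-0.2, 0.3, 0.2]
grip_width: 0.0005
grasp_force: 0.3
```

Request:
{"method": "step_arm", "body": {"rows": [{"angular": [0,0,0],"slide": [-0.0035,0,0.002],"jaw": 0},{"angular": [0,0,0],"slide": [0,0,0],"jaw": 0}]}}

```text
time_s: 5.32
tool_pos: [0.7015, -0.0423, 0.029]
tool_rot: [179.9, 29.8, 90.8]
force: [-1.7, 4.1, 0.4]
grip_width: 0.0005
grasp_force: 2.1
```

Request:
{"method": "step_arm", "body": {"rows": [{"angular": [0,0,0],"slide": [-0.0035,0,0.002],"jaw": 0},{"angular": [0,0,0],"slide": [0,0,0],"jaw": 0},{"angular": [0,0,0],"slide": [0,0,0],"jaw": 0}]}}

```text
time_s: 5.7
tool_pos: [0.7016, -0.0426, 0.0289]
tool_rot: [179.9, 29.7, 90.9]
force: [-2.6, 7.9, 2.0]
grip_width: 0.0006
grasp_force: 3.6
```

```bash
python3 plan.py -250 100 250 gateA 40;python3 plan.py -250 100 250 gateB 40
```

```text
t 5.7 tcp feeder mm [ 1.7 54.3 28.9] grip 0.0006255342946510577 3.558011185372436 F [-2.6  7.9  2. ]
q [-34.  40.  29.  87.  13.  63. -16.]
dist mm 338.1374350681929 slide now-axes [-0.142  -0.5028 -0.4293] slide target-axes [ 0.1015  0.0914 -0.6623]
turn deg 90.64 angular [-0.2863 -0.0442 -0.4119]
t 5.7 tcp feeder mm [ 1.7 54.3 28.9] grip 0.0006255342946510577 3.558011185372436 F [-2.6  7.9  2. ]
q [-34.  40.  29.  87.  13.  63. -16.]
dist mm 338.1374350681929 slide now-axes [-0.142  -0.5028 -0.4293] slide target-axes [-0.1015 -0.0914 -0.6623]
turn deg 108.87 angular [-0.0464  0.3006  0.5228]
```

Seated: 8 N at y=54 mm, as predicted. I back out along the lean and go to the front.

Request:
{"method": "step_arm", "body": {"rows": [{"angular": [0,0,0],"slide": [0.017,0,-0.01],"jaw": 0},{"angular": [0,0,0],"slide": [0.06,0,-0.06],"jaw": 0},{"angular": [0,0,0],"slide": [0.05,0,-0.1],"jaw": 0.3},{"angular": [0,0,0],"slide": [0,0,-0.12],"jaw": 0.6},{"angular": [0,0,0],"slide": [0,0,-0.12],"jaw": 0.6},{"angular": [0,-0.03,0],"slide": [0,-0.1,-0.06],"jaw": 0.6},{"angular": [0,0,0],"slide": [0,-0.12,0],"jaw": 0.6},{"angular": [0,0,0],"slide": [0,-0.12,0],"jaw": 0.6},{"angular": [0,0,0],"slide": [0,-0.12,0],"jaw": 0.6},{"angular": [0,0,0],"slide": [0,0,0],"jaw": 0.6}]}}

```text
time_s: 6.95
tool_pos: [0.4653, 0.1228, 0.2]
tool_rot: [-179.9, 35.3, 91.1]
force: [0.9, 0.2, 0.2]
grip_width: 0.052
grasp_force: 0.0
```

```bash
python3 plan.py -240 60 220 gateA 40;python3 - <<'E'
from h import *
cv2.imwrite("pics/p2.png",np.hstack([cv2.resize(env.read_camera("side")[180:310,190:350],None,fx=2.5,fy=2.5,interpolation=2),cv2.resize(env.read_camera("top")[130:260,230:390],None,fx=2.5,fy=2.5,interpolation=2)])[:,:,::-1])
E
```

```text
t 6.95 tcp feeder mm [-231.3  224.4  200. ] grip 0.05201048966339616 0.0 F [0.9 0.2 0.2]
q [-64.  13.  29. 102.  23.  87. -39.]
dist mm 165.85308223639913 slide now-axes [-0.2914 -0.0166  0.1576] slide target-axes [-0.0124 -0.3288 -0.0418]
turn deg 90.23 angular [-0.3064 -0.0207 -0.3962]
```

View pics/p2.png

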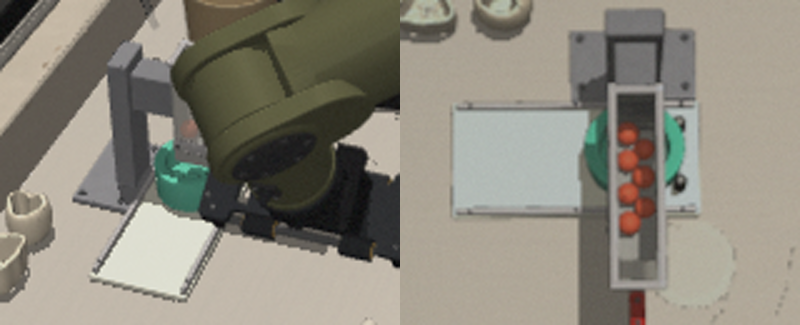

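The mould is at the pegs (crop right edge ≈685) and centred under the spout, and the pearls are all in the hopper. Next I turn the tool.

Request:
{"method": "step_arm", "body": {"rows": [{"angular": [-0.034,-0.0023,-0.044],"slide": [0,0,0],"jaw": 0.6},{"angular": [-0.034,-0.0023,-0.044],"slide": [0,0,0],"jaw": 0.6},{"angular": [-0.034,-0.0023,-0.044],"slide": [0,0,0],"jaw": 0.6},{"angular": [-0.034,-0.0023,-0.044],"slide": [0,0,0],"jaw": 0.6}]}}

```text
time_s: 7.55
tool_pos: [0.4705, 0.123, 0.2015]
tool_rot: [178.6, 37.6, 130.2]
force: [0.5, -0.1, 0.8]
grip_width: 0.052
grasp_force: 0.0
```

```bash
python3 plan.py -240 60 220 gateA 40
```

```text
t 7.55 tcp feeder mm [-226.1  224.5  201.5] grip 0.05199011051634458 0.0 F [ 0.5 -0.1  0.8]
q [-69.  -5.  23. 121.  42.  73. -22.]
dist mm 166.1151655258808 slide now-axes [-0.2111 -0.2318  0.1101] slide target-axes [-0.0025 -0.329  -0.0463]
turn deg 50.11 angular [-0.1698 -0.0098 -0.2204]
```

```bash
python3 plan.py -195 50 200 gateA 40
```

```text
t 7.55 tcp feeder mm [-226.1  224.5  201.5] grip 0.05199011051634458 0.0 F [ 0.5 -0.1  0.8]
q [-69.  -5.  23. 121.  42.  73. -22.]
dist mm 177.23575750385334 slide now-axes [-0.2439 -0.1764  0.1872] slide target-axes [-0.0457 -0.349   0.0422]
turn deg 50.11 angular [-0.1698 -0.0098 -0.2204]
```

Request:
{"method": "step_arm", "body": {"rows": [{"angular": [0,0,0],"slide": [-0.081,-0.059,0.0624],"jaw": 0.6},{"angular": [0,0,0],"slide": [-0.081,-0.059,0.0624],"jaw": 0.6},{"angular": [0,0,0],"slide": [-0.081,-0.059,0.0624],"jaw": 0.6},{"angular": [-0.034,-0.002,-0.044],"slide": [0,0,0],"jaw": 0.6},{"angular": [-0.034,-0.002,-0.044],"slide": [0,0,0],"jaw": 0.6},{"angular": [-0.034,-0.002,-0.044],"slide": [0,0,0],"jaw": 0.6},{"angular": [-0.034,-0.002,-0.044],"slide": [0,0,0],"jaw": 0.6},{"angular": [-0.034,-0.002,-0.044],"slide": [0,0,0],"jaw": 0.6},{"angular": [0,0,0],"slide": [0,0,0],"jaw": 0.6}]}}

```text
time_s: 8.68
tool_pos: [0.529, -0.0463, 0.1841]
tool_rot: [178.0, 36.4, 155.1]
force: [-0.2, 0.2, 0.1]
grip_width: 0.0522
grasp_force: 0.0
```

```bash
python3 plan.py -190 0 128 gateA 40
```

```text
t 8.68 tcp feeder mm [-170.9   54.   184.1] grip 0.052213749600649687 0.0 F [-0.2  0.2  0.1]
q [  1. -17. -10. 132.  26.  36.  39.]
dist mm 80.18168060896895 slide now-axes [ 0.056  -0.1171  0.0942] slide target-axes [ 0.1013 -0.108   0.0615]
turn deg 25.1 angular [-0.0786 -0.0178 -0.1138]
```

Request:
{"method": "step_arm", "body": {"rows": [{"angular": [0,0,0],"slide": [0.028,-0.058,0.047],"jaw": 0.6},{"angular": [0,0,0],"slide": [0.028,-0.058,0.047],"jaw": 0.6},{"angular": [0,0,0],"slide": [0,0,0],"jaw": 0.6}]}}

```text
time_s: 9.05
tool_pos: [0.5094, -0.0975, 0.1255]
tool_rot: [178.1, 36.1, 155.4]
force: [0.2, 0.1, -0.1]
grip_width: 0.0523
grasp_force: 0.0
```

```bash
python3 plan.py -190 0 128 gateA 34
```

```text
t 9.05 tcp feeder mm [-191.5    3.2  125.5] grip 0.05227751526509529 0.0 F [ 0.2  0.1 -0.1]
q [  4. -15.  -5. 138.  28.  26.  43.]
dist mm 4.346586138044594 slide now-axes [-0.0074 -0.0045 -0.001 ] slide target-axes [-0.0053 -0.0064 -0.0025]
turn deg 24.78 angular [-0.0718  0.0133 -0.1167]
```

```bash
python3 plan.py -168 0 124 gateA 34
```

```text
t 9.05 tcp feeder mm [-191.5    3.2  125.5] grip 0.05227751526509529 0.0 F [ 0.2  0.1 -0.1]
q [  4. -15.  -5. 138.  28.  26.  43.]
dist mm 23.74830226728183 slide now-axes [-0.0347  0.0136  0.0294] slide target-axes [-0.0373 -0.0064  0.0287]
turn deg 24.78 angular [-0.0718  0.0133 -0.1167]
```

Request:
{"method": "step_arm", "body": {"rows": [{"angular": [0,0,0],"slide": [-0.035,0.0136,0.03],"jaw": 0.6},{"angular": [-0.024,0.0044,-0.039],"slide": [0,0,0],"jaw": 0.6},{"angular": [-0.024,0.0044,-0.039],"slide": [0,0,0],"jaw": 0.6},{"angular": [-0.024,0.0044,-0.039],"slide": [0,0,0],"jaw": 0.6},{"angular": [0,0,0],"slide": [0,0,0],"jaw": 0.6}]}}

```text
time_s: 9.68
tool_pos: [0.5357, -0.0983, 0.1274]
tool_rot: [179.5, 34.5, 174.3]
force: [1.4, 0.1, -1.2]
grip_width: 0.0522
grasp_force: 0.0
```

```bash
python3 plan.py -163 0 100 gateA 34
```

```text
t 9.68 tcp feeder mm [-165.2    1.9  127.4] grip 0.052204017911100596 0.0 F [ 1.4  0.1 -1.2]
q [-10. -13.  17. 135.   5.  23.  89.]
dist mm 27.51599023721951 slide now-axes [ 0.0271 -0.0036  0.0478] slide target-axes [ 0.027  -0.0038  0.0478]
turn deg 6.57 angular [-0.0187  0.0031 -0.0312]
```

Request:
{"method": "step_arm", "body": {"rows": [{"angular": [-0.0187,0.003,-0.031],"slide": [0,-0.0036,0],"jaw": 0.6},{"angular": [0,0,0],"slide": [0,0,0],"jaw": 0.6}]}}

```text
time_s: 9.93
tool_pos: [0.5348, -0.1002, 0.1265]
tool_rot: [180.0, 34.0, -179.2]
force: [0.2, 0.6, -1.2]
grip_width: 0.0521
grasp_force: 0.0
```

```bash
python3 plan.py -147 -0.3 69 gateA 34
```

```text
t 9.93 tcp feeder mm [-1.661e+02  1.000e-01  1.265e+02] grip 0.05212580671605862 0.0 F [ 0.2  0.6 -1.2]
q [-15. -14.  26. 134.  -3.  25. 105.]
dist mm 60.6267227834872 slide now-axes [ 0.0325 -0.0005  0.1168] slide target-axes [ 0.0326 -0.0008  0.1168]
turn deg 0.33 angular [-0.001  -0.0003 -0.0015]
```

Request:
{"method": "step_arm", "body": {"rows": [{"angular": [0,0,-0.0015],"slide": [0.0108,-0.0002,0.039],"jaw": 0.6},{"angular": [0,0,0],"slide": [0.0108,-0.0002,0.039],"jaw": 0.6},{"angular": [0,0,0],"slide": [0.0108,-0.0002,0.039],"jaw": 0.6},{"angular": [0,0,0],"slide": [0,0,0],"jaw": 0.6}]}}

```text
time_s: 10.42
tool_pos: [0.5523, -0.0987, 0.0663]
tool_rot: [-179.8, 33.7, -178.7]
force: [0.3, 0.6, -0.1]
grip_width: 0.0521
grasp_force: 0.0
```

```bash
python3 plan.py -147 -0.3 69 gateA 34
python3 - <<'E'
from h import *
cv2.imwrite("pics/p3.png",np.hstack([cv2.resize(env.read_camera("side")[180:310,230:390],None,fx=2.5,fy=2.5,interpolation=2),cv2.resize(env.read_camera("top")[170:300,240:400],None,fx=2.5,fy=2.5,interpolation=2)])[:,:,::-1])
E
```

```text
t 10.43 tcp feeder mm [-148.7    1.2   66.3] grip 0.05206869067792736 0.0 F [ 0.3  0.6 -0.1]
q [-24.  -4.  35. 136. -18.  16. 120.]
dist mm 3.5286810534248914 slide now-axes [-0.0058 -0.003  -0.0026] slide target-axes [-0.0059 -0.0029 -0.0026]
turn deg 0.38 angular [-0.0006 -0.0018  0.0009]
```

View pics/p3.png

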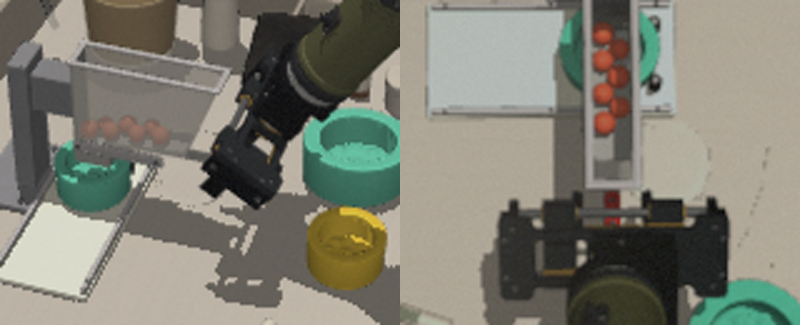

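The grip (crop 611,205) sits between the fingers (middle ≈613). Joints 4 and 6 are near their limits, so I test the drawing stroke with the jaws open before gripping.

Request:
{"method": "step_arm", "body": {"rows": [{"angular": [0,0,0],"slide": [-0.0058,-0.003,-0.0026],"jaw": 0.6},{"angular": [0,0,0],"slide": [0.0166,0,-0.0112],"jaw": 0.6},{"angular": [0,0,0],"slide": [0.0166,0,-0.0112],"jaw": 0.6},{"angular": [0,0,0],"slide": [0.0166,0,-0.0112],"jaw": 0.6},{"angular": [0,0,0],"slide": [0,0,0],"jaw": 0.6}]}}

```text
time_s: 11.15
tool_pos: [0.5243, -0.1028, 0.0711]
tool_rot: [-179.7, 33.9, -178.6]
force: [-0.1, -0.3, 0.1]
grip_width: 0.0524
grasp_force: 0.0
```

```bash
python3 plan.py -147 -0.3 69 gateA 34
```

```text
t 11.15 tcp feeder mm [-176.7   -2.4   71.1] grip 0.052435387656616136 0.0 F [-0.1 -0.3  0.1]
q [-20.  -9.  33. 138. -11.  17. 115.]
dist mm 29.869816001962892 slide now-axes [-0.047   0.0041  0.0367] slide target-axes [-0.0469  0.0042  0.0368]
turn deg 0.25 angular [-0.0007 -0.0003  0.0011]
```

Request:
{"method": "step_arm", "body": {"rows": [{"angular": [0,0,0],"slide": [-0.0157,0.0014,0.0122],"jaw": 0.6},{"angular": [0,0,0],"slide": [-0.0157,0.0014,0.0122],"jaw": 0.6},{"angular": [0,0,0],"slide": [-0.0157,0.0014,0.0122],"jaw": 0.6},{"angular": [0,0,0],"slide": [0,0,0],"jaw": 0.6}]}}

```text
time_s: 11.65
tool_pos: [0.5558, -0.0998, 0.0688]
tool_rot: [-179.6, 33.9, -178.5]
force: [-0.4, 0.0, -0.3]
grip_width: 0.0527
grasp_force: 0.0
```

```bash
python3 plan.py -147 -0.3 69 gateA 34
```

```text
t 11.65 tcp feeder mm [-145.2   -0.    68.8] grip 0.052736349450796555 0.0 F [-0.4  0.  -0.3]
q [-24.  -4.  36. 135. -18.  16. 120.]
dist mm 1.8066239687217702 slide now-axes [ 0.0027 -0.0006 -0.0023] slide target-axes [ 0.0027 -0.0006 -0.0023]
turn deg 0.39 angular [-0.001  -0.0005  0.0019]
```

Aligned. I grip softly at 10 N, so that it slips rather than crushes.

Request:
{"method": "step_arm", "body": {"rows": [{"angular": [0,0,0],"slide": [0,0,0],"jaw": 0.1},{"angular": [0,0,0],"slide": [0,0,0],"jaw": 0.1},{"angular": [0,0,0],"slide": [0,0,0],"jaw": 0},{"angular": [0,0,0],"slide": [0,0,0],"jaw": 0}], "newtons": 10}}

```text
time_s: 12.15
tool_pos: [0.5543, -0.1, 0.0687]
tool_rot: [-179.7, 33.9, -178.6]
force: [0.5, -0.1, -0.4]
grip_width: 0.0199
grasp_force: 0.0
```

Request:
{"method": "step_arm", "body": {"rows": [{"angular": [0,0,0],"slide": [0,0,0],"jaw": 0},{"angular": [0,0,0],"slide": [0,0,0],"jaw": 0}]}}

```text
time_s: 12.4
tool_pos: [0.5543, -0.0992, 0.0686]
tool_rot: [-179.7, 33.9, -178.5]
force: [-1.3, 3.3, 2.9]
grip_width: 0.0138
grasp_force: 10.0
```

Request:
{"method": "step_arm", "body": {"rows": [{"angular": [0,0,0],"slide": [0.0133,0,-0.009],"jaw": 0},{"angular": [0,0,0],"slide": [0.0133,0,-0.009],"jaw": 0},{"angular": [0,0,0],"slide": [0,0,0],"jaw": 0}]}}

```text
time_s: 12.78
tool_pos: [0.5374, -0.0996, 0.0686]
tool_rot: [-179.8, 33.9, -178.5]
force: [-4.0, 5.4, 4.3]
grip_width: 0.0139
grasp_force: 10.0
```

```bash
python3 plan.py -147 -0.3 69 gateA 34
python3 - <<'E'
from h import *
cv2.imwrite("pics/p4.png",env.read_camera("side")[:,:,::-1])
E
```

```text
t 12.78 tcp feeder mm [-163.6    0.6   68.6] grip 0.013865850184465917 10.003300040589238 F [-4.   5.4  4.3]
q [-22.  -7.  34. 137. -14.  16. 117.]
dist mm 16.588030260039783 slide now-axes [-0.028  -0.0019  0.0177] slide target-axes [-0.0279 -0.0018  0.0178]
turn deg 0.31 angular [-0.0003 -0.0007  0.0015]
```

Request:
{"method": "step_arm", "body": {"rows": [{"angular": [0,0,0],"slide": [0.0133,0,-0.009],"jaw": 0},{"angular": [0,0,0],"slide": [-0.0315,0,0.0212],"jaw": 0},{"angular": [0,0,0],"slide": [0,0,0],"jaw": 0}]}}

```text
time_s: 13.2
tool_pos: [0.5489, -0.0993, 0.0681]
tool_rot: [-179.7, 33.8, -178.5]
force: [2.8, 5.1, -2.4]
grip_width: 0.0137
grasp_force: 10.0
```

```bash
python3 plan.py -147 -0.3 69 gateA 34
python3 - <<'E'
from h import *
cv2.imwrite("pics/p5.png",np.hstack([cv2.resize(env.read_camera("side")[190:300,230:350],(400,367),interpolation=2),cv2.resize(env.read_camera("top")[160:270,270:390],(400,367),interpolation=2)])[:,:,::-1])
E
```

```text
t 13.2 tcp feeder mm [-152.1    0.7   68.1] grip 0.01368934739388384 10.001939374460562 F [ 2.8  5.1 -2.4]
q [-24.  -5.  36. 136. -16.  16. 119.]
dist mm 5.252184860673091 slide now-axes [-0.0095 -0.0019  0.0041] slide target-axes [-0.0095 -0.0019  0.0041]
turn deg 0.38 angular [-0.0006 -0.001   0.0018]
```

View pics/p5.png

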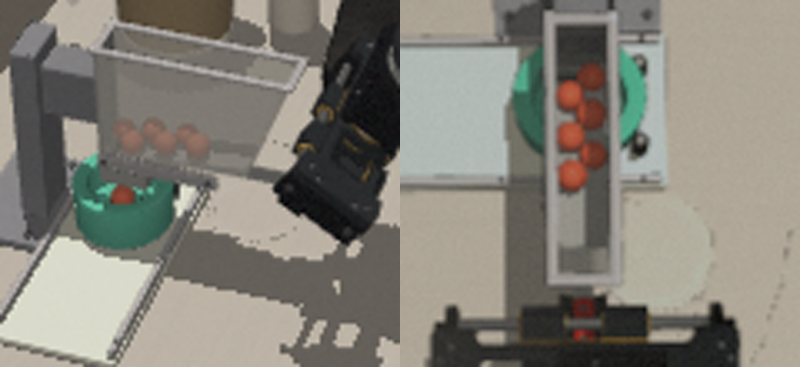

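One pearl is in the mould at crop (122,195) and six are left in the hopper, with no nip (force ≈ friction). I pulse again.

Request:
{"method": "step_arm", "body": {"rows": [{"angular": [0,0,0],"slide": [0.0199,0,-0.0134],"jaw": 0},{"angular": [0,0,0],"slide": [0.0141,0.0,-0.0095],"jaw": 0},{"angular": [0,0,0],"slide": [-0.034,0,0.0229],"jaw": 0},{"angular": [0,0,0],"slide": [0,0,0],"jaw": 0}]}}

```text
time_s: 13.8
tool_pos: [0.5485, -0.0993, 0.0677]
tool_rot: [-179.7, 33.8, -178.5]
force: [2.9, 4.3, -4.0]
grip_width: 0.0139
grasp_force: 10.0
```

```bash
python3 plan.py -147 -0.3 69 gateA 34
python3 - <<'E'
from h import *
cv2.imwrite("pics/p6.png",np.hstack([cv2.resize(env.read_camera("side")[190:300,230:350],(400,367),interpolation=2),cv2.resize(env.read_camera("top")[160:270,270:390],(400,367),interpolation=2)])[:,:,::-1])
E
```

```text
t 13.8 tcp feeder mm [-152.5    0.6   67.7] grip 0.013933762582446683 9.999063228533487 F [ 2.9  4.3 -4. ]
q [-24.  -5.  36. 136. -16.  16. 118.]
dist mm 5.735057667557619 slide now-axes [-0.0106 -0.0019  0.004 ] slide target-axes [-0.0106 -0.0019  0.004 ]
turn deg 0.4 angular [-0.0006 -0.0013  0.0017]
```

View pics/p6.png

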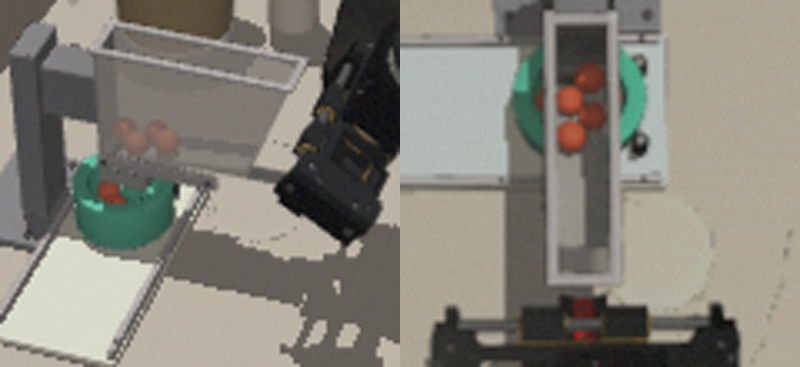

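Four remain in the hopper and three are in the mould. I shut gently.

Request:
{"method": "step_arm", "body": {"rows": [{"angular": [0,0,0],"slide": [-0.0035,0,0.0022],"jaw": 0},{"angular": [0,0,0],"slide": [-0.0035,0,0.0022],"jaw": 0},{"angular": [0,0,0],"slide": [-0.0035,0,0.0022],"jaw": 0},{"angular": [0,0,0],"slide": [0,0,0],"jaw": 0}]}}

```text
time_s: 14.4
tool_pos: [0.554, -0.0992, 0.0677]
tool_rot: [-179.7, 33.7, -178.5]
force: [-0.6, 4.7, -3.2]
grip_width: 0.014
grasp_force: 10.0
```

```bash
python3 plan.py -147 -0.3 69 gateA 34
```

```text
t 14.4 tcp feeder mm [-147.     0.6   67.7] grip 0.014035564380916792 9.996489394961827 F [-0.6  4.7 -3.2]
q [-25.  -5.  37. 135. -18.  16. 119.]
dist mm 1.5707801703640476 slide now-axes [-0.0014 -0.0019 -0.0021] slide target-axes [-0.0014 -0.0019 -0.0021]
turn deg 0.39 angular [-0.0004 -0.0014  0.0016]
```

Request:
{"method": "step_arm", "body": {"rows": [{"angular": [0,0,0],"slide": [-0.0025,0,0.0017],"jaw": 0},{"angular": [0,0,0],"slide": [-0.0025,0,0.0017],"jaw": 0},{"angular": [0,0,0],"slide": [0,0,0],"jaw": 0}]}}

```text
time_s: 14.78
tool_pos: [0.557, -0.0992, 0.0677]
tool_rot: [-179.7, 33.7, -178.5]
force: [-0.5, 5.3, -2.4]
grip_width: 0.0141
grasp_force: 10.0
```

Request:
{"method": "step_arm", "body": {"rows": [{"angular": [0,0,0],"slide": [-0.0025,0,0.0017],"jaw": 0},{"angular": [0,0,0],"slide": [0,0,0],"jaw": 0}]}}

```text
time_s: 15.02
tool_pos: [0.5583, -0.0991, 0.0677]
tool_rot: [-179.8, 33.7, -178.5]
force: [-3.7, 5.0, -0.1]
grip_width: 0.0137
grasp_force: 10.0
```

Run:
```python
from h import *
t=env.read_camera("top"); s=env.read_camera("side")
red=lambda h,S,V:((h<8)|(h>172))&(S>150)&(V>60)
print(blobs(t,red,(310,238,345,275),3)); print(env.get_obs()["force"])
cv2.imwrite("pics/p7.png",np.hstack([cv2.resize(s[190:300,230:350],(400,367),interpolation=2),cv2.resize(t[160:270,270:390],(400,367),interpolation=2)])[:,:,::-1])
```

```text
[((np.float64(324.61), np.float64(247.39)), [322, 246, 6, 4, 18]), ((np.float64(324.5), np.float64(255.4)), [322, 255, 6, 2, 10])]
[-2.5913597   4.99599905  0.16729932]
```

View pics/p7.png

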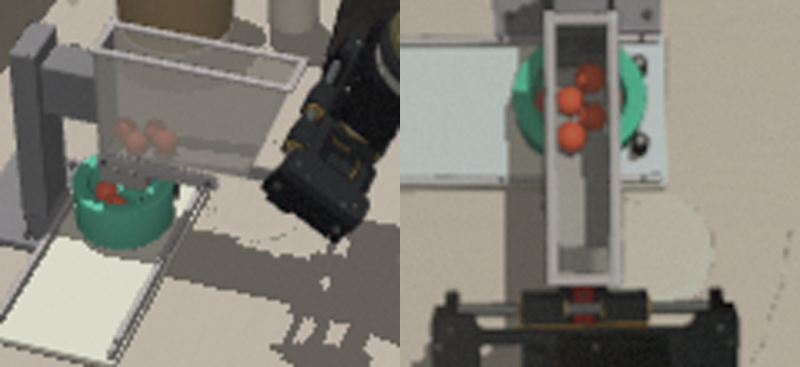

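Request:
{"method": "step_arm", "body": {"rows": [{"angular": [0,0,0],"slide": [-0.0025,0,0.0017],"jaw": 0},{"angular": [0,0,0],"slide": [-0.0025,0,0.0017],"jaw": 0},{"angular": [0,0,0],"slide": [0,0,0],"jaw": 0}]}}

```text
time_s: 15.5
tool_pos: [0.5602, -0.099, 0.0669]
tool_rot: [-179.8, 33.6, -178.6]
force: [-10.0, 4.7, 5.4]
grip_width: 0.0139
grasp_force: 10.0
```

It stops hard at 10 N. I release, back off and check the grip's place against the start.

Request:
{"method": "step_arm", "body": {"rows": [{"angular": [0,0,0],"slide": [0,0,0],"jaw": 0.3},{"angular": [0,0,0],"slide": [0,0,0],"jaw": 0.6},{"angular": [0,0,0],"slide": [0,0,0],"jaw": 0.6},{"angular": [0,0,0],"slide": [0,0,-0.05],"jaw": 0.6},{"angular": [0,0,0],"slide": [0,0,-0.1],"jaw": 0.6},{"angular": [0,0,0],"slide": [0,0.1,0],"jaw": 0.6},{"angular": [0,0,0],"slide": [0,0.12,0],"jaw": 0.6},{"angular": [0,0,0],"slide": [0,0.12,0],"jaw": 0.6},{"angular": [0,0,0],"slide": [0,0,0],"jaw": 0.6}]}}

```text
time_s: 16.62
tool_pos: [0.5178, 0.0751, 0.1312]
tool_rot: [-179.6, 34.0, -177.9]
force: [0.4, -1.8, -0.6]
grip_width: 0.0524
grasp_force: 0.0
```

```bash
python3 plan.py
python3 - <<'E'
from h import *
t=env.read_camera("top"); s=env.read_camera("side"); t0=cv2.imread("pics/top0.png")[:,:,::-1]
red=lambda h,S,V:((h<8)|(h>172))&(S>150)&(V>60)
for i in(t0,t): print(blobs(i,red,(312,238,345,290),3), blobs(i,red,(312,170,335,240),3))
print(blobs(s,red,(240,190,360,280)))
cv2.imwrite("pics/p8.png",np.hstack([cv2.resize(s[180:300,220:350],(400,367),interpolation=2),cv2.resize(t[160:280,270:400],(400,367),interpolation=2)])[:,:,::-1])
E
```

```text
t 16.62 tcp feeder mm [-179.8  175.7  131.2] grip 0.05240800154881112 0.0 F [ 0.4 -1.8 -0.6]
q [-10. -15.  -7. 136.  16.  27.  63.]
[((np.float64(324.7), np.float64(255.89)), [322, 247, 6, 16, 64])] [((np.float64(320.89), np.float64(183.11)), [318, 179, 7, 9, 44]), ((np.float64(323.78), np.float64(204.26)), [318, 187, 13, 36, 268])]
[((np.float64(324.59), np.float64(254.08)), [322, 246, 6, 16, 63])] [((np.float64(323.61), np.float64(192.04)), [318, 180, 13, 25, 179])]
[((np.float64(315.04), np.float64(244.04)), [313, 240, 5, 9, 25]), ((np.float64(261.9), np.float64(247.66)), [259, 245, 8, 6, 29]), ((np.float64(320.5), np.float64(247.5)), [320, 246, 2, 4, 6])]
```

View pics/p8.png

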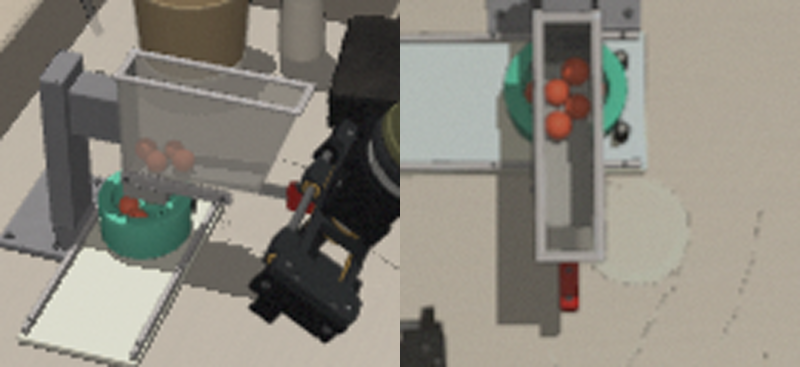

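The grip's front edge is at row 262, against 263 at the start, so it is as far home or further. Four pearls are in the hopper. I check the mould's count and the gate position numerically.

Run:
```python
from h import *; from fit import o,R
t=env.read_camera("top"); s=env.read_camera("side")
W=lambda x,y,z:np.r_[o+R@[x/1e3,y/1e3],z/1e3]
print("front edge pred top v: ztop",proj("top",W(-174,0,98))[1],"zbot",proj("top",W(-174,0,72))[1], "after +3", proj("top",W(-177,0,98))[1],proj("top",W(-177,0,72))[1])
h=cv2.cvtColor(t,cv2.COLOR_RGB2HSV)
print("col profile R,top u=325:",t[244:268,325,0].tolist());t0=cv2.imread("pics/top0.png")[:,:,::-1];print("start",t0[244:268,325,0].tolist())
cor=lambda h,S,V:((h<12)|(h>168))&(S>80)&(V>40)
print("top near mould",blobs(t,cor,(300,165,350,215),1)); print("spout px top",proj("top",W(0,0,35)),"side",proj("side",W(0,0,35)))
x,y=map(int,proj("side",W(0,0,35)))
m=cor(*[c.astype(int) for c in cv2.split(cv2.cvtColor(s,cv2.COLOR_RGB2HSV))])
print(x-20,y-14);print("\n".join("".join("#" if v else "." for v in r[x-20:x+22]) for r in m[y-30:y+16]))
m=cor(*[c.astype(int) for c in cv2.split(h)]);print("\n".join("".join("#" if v else "." for v in r[300:350]) for r in m[172:212]))
```

```text
front edge pred top v: ztop 260.42877417489746 zbot 261.96392972478355 after +3 261.7953356520511 263.3043469590121
col profile R,top u=325: [162, 119, 82, 71, 62, 83, 92, 90, 94, 91, 91, 91, 75, 75, 132, 160, 127, 76, 146, 174, 175, 175, 174, 174]
start [151, 109, 73, 83, 78, 61, 58, 77, 87, 86, 88, 85, 86, 112, 94, 92, 139, 147, 98, 75, 141, 162, 162, 164]
top near mould [((np.float64(323.7), np.float64(191.83)), [317, 179, 15, 27, 259]), ((np.float64(311.55), np.float64(189.73)), [311, 187, 2, 6, 11])]
spout px top (np.float64(323.4743383023034), np.float64(189.87358392227821)) side (np.float64(266.0030158669363), np.float64(246.87081814975443))
246 232
..........................................
..........................................
..........................................
..........................................
..........................................
..........................................
..........................................
..........................................
..........................................
..........................................
.....
[... 2882 characters left out ...]
....#############....................
.................#########........................
.................#########........................
.................#########........................
.................#########........................
..................#######.........................
..................#######.........................
....................###...........................
..................................................
..................................................
..................................................
..................................................
..................................................
..................................................
```

Run:
```python
from h import *; from fit import o,R
W=lambda x,y,z:np.r_[o+R@[x/1e3,y/1e3],z/1e3]
t=env.read_camera("top").astype(int); s=env.read_camera("side").astype(int)
print("top R-G u306..344");print("\n".join(str(v)+" "+" ".join("%4d"%k for k in (t[v,306:345,0]-t[v,306:345,1])) for v in range(176,206)))
print("side R-G u254..282");print("\n".join(str(v)+" "+" ".join("%4d"%k for k in (s[v,254:283,0]-s[v,254:283,1])) for v in range(228,256)))
for p in [(0,18,35),(0,-18,35),(15,0,35),(-15,0,35),(0,0,50)]: print(p,np.round(proj("top",W(*p)),1),np.round(proj("side",W(*p)),1))
```

```text
top R-G u306..344
176    1    1   -4  -23  -36  -42  -43   -5    4    4    3    0    1   -1    2    3    3   -1    2    1    2   -1    0    1    2    2    3    5    6  -18  -73  -76  -40  -14   -5   -5   -5   -6   -8
177    1   -8  -25  -38  -42  -45  -42   -7    4    5    3    1   -2    1    2    1    1    3   -1    3    0    0    3    2   -1    1    7    5    5  -17  -74  -88  -74  -38   -4    1    3   -4   -8
178   -4  -45  -54  -42  -43  -42  -37   -5    5    5    3    2   -1    0   -1    1    2    3    2    6   13   11    8    2   -1    2    5    3    6  -18  -72  -89  -90  -81  -37   -2    3    2   -6
179  -35  -75  -63  -43  -45  -42  -32   -2    4    6    3    1   -1   -1    0   -1    1    9   25   35   41   39   37   22    7    1    4    6    4  -17  -71  -89  -90  -91  -76  -23    1    0   -6
180  -62  -83  -62  -40  -43  -38  -16    1    4    4    3    1    3    2   -1    1    5   24   44   50   52   52   52   44   23    5    5    4    6  -18  -69  -86  -88  -87  -89  -52   -8   -3   -6
181  -80  -83  -62  -42  -44  -35   -9    3    2    4    3    0    2    2    1    0   1
[... 8579 characters left out ...]
50  -51  -49  -46  -46  -45  -43  -40  -38  -29   -7
253  -46  -48  -53  -52  -58  -66  -60  -54  -52  -49  -49  -48  -49  -49  -53  -50  -52  -50  -48  -50  -48  -48  -45  -46  -42  -41  -39  -32   -5
254  -45  -47  -48  -49  -52  -53  -51  -52  -53  -50  -53  -53  -52  -50  -50  -53  -52  -52  -51  -49  -47  -48  -45  -45  -43  -42  -40  -30   -6
255  -45  -47  -47  -49  -50  -52  -51  -50  -52  -51  -52  -54  -51  -52  -51  -52  -52  -52  -50  -49  -47  -46  -45  -45  -43  -41  -36  -28    1
(0, 18, 35) [315.7 189.9] [263.7 250.7]
(0, -18, 35) [331.2 189.8] [268.3 243.1]
(15, 0, 35) [323.4 183.6] [261.1 245.8]
(-15, 0, 35) [323.5 196.2] [270.9 247.9]
(0, 0, 50) [323.5 188.3] [265.8 242.8]
```

The mould holds three distinct pearls: slivers in the top view at (311,189) and (336,188), and a third ball in the side view at (261,246). The gate's front edge is at row ≈261.7, where 262.0 is predicted for shut. The arm is clear, so I hand in.

```bash
python3 -c "
from cell import env
print(env.sign_off())"
```

```text
the job is handed in; nothing more can be done
None
```

I handed the job in at about 17 s of robot time: by my camera checks the mould rests at its stops holding three pearls, four pearls remain in the hopper, and the gate is fully shut; the hand-in returned no verdict.

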